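# Tip the large pebble from the sorting tray into the round bonsai pot

### The arm

A 6-joint arm with a two-finger parallel gripper is mounted at the origin on the work surface. World frame = base frame: x ahead of the robot, y to its left, z up, the work surface at z = 0. Lengths are in m, angles in rad, forces in N, time in s.
With the tool pointing down it reaches from about 0.35 to 0.975 m from the base axis. Payload 7.1 kg.
Tool frame: the origin (TCP) lies midway between the tips of the shut fingers; the grasp point (between the pads) lies arm.grasp_offset behind it (arm.grasp_offset is the distance from the TCP to the grasp point, in m); z points along the fingers, y is the direction in which the jaws open and shut (so a half turn about z gives the same grasp; the last joint's range is limited). The gripper opens to 88 mm and grips with 3 to 60 N. Pads are 20 mm wide; open, the fingers measure 115 mm over their backs; the gripper's body (75 mm by 178 mm) begins 61 mm behind the grasp point.
Start: joints at [1.253, 0.423, 1.63, -0, 1.089, -0.019], TCP at [0.184, 0.597, 0.223] pointing down, gripper open.
Joint ranges: [-3, 3], [-0.9, 2.11], [0.09, 2.58], [-1.31, 4.45], [0.11, 2.69], [-2.54, 2.54]. Speed limits (rad/s): [2.39, 2.39, 3.01, 3.14, 3.14, 3.14].

### API

Orientations are given as [roll, pitch, yaw] about the fixed x, y, z axes, in that order (R = Rz(yaw) Ry(pitch) Rx(roll)).
In Python, from bench import telemetry, capture, arm gives the robot as it stands. The module is installed in compiled form; this text tells all that it offers.
- The arm moves only by the tool drive_tool, never from a script. Its argument "moves" is text: rows parted by semicolons, each of 7 numbers parted by spaces: the shift along the tool's x, y, z in m, then the turn, a rotation vector about the tool's x, y, z in degrees, then the gripper command: -1 is shut, 1 is fully open, values between are in proportion. A call has 1 to 10 rows; each row is the pose to reach, as a shift and turn from the pose commanded when the call began, along the tool's axes at that moment; what a row does not reach only later rows make up. A row lasts 1/8 s, in which the tool goes at most 62.5 mm and 10.7 degrees, less where a joint would pass 70% of its speed; a pose out of reach is approached as far as the arm can. A call with a gripper value outside its range is refused whole. The fingers move at their own pace and stop on an object; the grip force is fixed at half the most. Time passes only in rows, so rows that repeat a pose let the fingers close. It gives the time, the measured TCP pose, the force and the opening at its end, in the units of the state.
- telemetry.state(): the state, without advancing time (a new reading comes with each control period).
- capture(name): name is "scene" or "top"; returns a dict with "image" (400x640x3 uint8, red, green, blue), "depth" (400x640 float32, m along the optical axis (not along the pixel's ray), 0 where there is no reading), "fovy" (degrees; the focal length in pixels is half the picture's height over the tangent of half this angle, whatever the lens; pixels are square), "cx", "cy" (the principal point, pixels), "R" (3x3) and "t" (3): a world point X has camera coordinates R X + t. Camera axes: x right, y down, z forward; pixel columns grow to the right and rows downward; lengths in m; the calibration is good to about 2 mm. A picture is of the moment at which its call begins.
- arm.job_done(): hands the job in, once; it reports no verdict.
The state is a dict: "time_s": time; "joints": joint angles; "qd": joint speeds; "joint_efforts": joint torques, N m; "ee_pos": TCP position; "ee_rot": TCP orientation; "ft_force": force on the tool from outside, world axes, zero at the start; "wrist_torque": the same for the moment, N m; "gripper_width": finger opening in m.
Only numpy, scipy, OpenCV 4.12 (cv2) and the standard library are available. Lean on these libraries where they do the work, as an engineer would, in place of code of your own. Each camera call takes 0.05 s, during which the arm holds its last target. There are 200 camera calls.

### The job

Lift the divided wooden tray by its centre post, hold it over the round terracotta pot and tip it down on the corner of the bay with the large pebble, so that this pebble rolls out through that corner's gap into the pot while the small pebble stays in the tray. Then set the tray back down flat on the table and let go. Do not touch the pebbles with the gripper.

Things in the scene. Friction and masses are not known exactly. Their poses are not given: they have to be found in the camera images.
- tray: loose wooden tray, 136 mm square, 0.28 kg, 2 x 2 bays; floor 4, rim and dividers 28 mm high, 4 mm thick. At each outer corner the rim is cut away 28 mm along both sides, leaving a 2.5 mm sill over the floor: that bay's way out. Grip: central square post, 20 mm wide, sides parallel to the tray's, top 84 mm over the table. Origin: centre of the underside, on the table; x, y along the sides, z up
- pebble_large: loose round grey pebble, a 28 mm ball of 30 g that rolls easily, in one of the two bays in the tray's -x half (bay centres x = -36, y = +36 or -36 mm of the tray). It rolls over the corner sill once the tray leans 25 to 35 degrees towards its corner; at about 40 only that corner's bay empties. Origin: its centre; axes mean nothing
- pebble_small: loose round pebble of the same stone, a 20 mm ball of 12 g, in the other bay of the tray's -x half (the half nearer the robot). Origin: its centre; axes mean nothing
- round_pot: round, empty terracotta bowl, mouth 160 mm across, 70 mm high, wall 6 mm, 0.9 kg, loose on the table to the left or right of the tray; the square terracotta pot (130 mm wide, 60 mm high) on the other side is not wanted. Origin: centre of its underside, z up
There are look-alikes about, which are no part of the job. Leave any purple or yellow look-alike of the tray alone.

How it is judged:
By the outcome, as a careful person would: the job done as asked, in the order asked, and still so for the second after the job is handed in, with the robot touching nothing.
It also fails if it takes over 66 s, if anything falls off the work surface, if the arm or the gripper's body presses on something with over 40 N, if the wrist force passes 120 N, or if a joint passes its speed limit or range.

## Working session

There is one attempt and no reset: what is moved stays moved. The work goes in short steps, Python scripts to look and compute and a tool call to move; the robot and the scene stay as the last step left them, time stands still between calls to the robot, and variables do not carry over. Pictures are saved under pics/ and viewed, about 8 in all and at most 12, crops included, and the job is handed in when it is done.

Besides the shell and the picture viewer there is one more tool, called after "Request:" in YAML: its name, and indented under it one key for each argument. drive_tool: Moves the arm, as the interface text tells. Its arguments: {"type":"object","properties":{"moves":{"type":"string"}},"required":["moves"]}

```bash
mkdir -p pics; cat > h.py <<'E'
import numpy as np,cv2
from bench import telemetry,capture,arm
from scipy.spatial.transform import Rotation as Ro
def cap(n):
    c=capture(n); c['f']=200/np.tan(np.radians(c['fovy'])/2); return c
def ray(c,u,v,z):
    R=np.array(c['R']);o=-R.T@np.array(c['t']);d=R.T@np.array([(u-c['cx'])/c['f'],(v-c['cy'])/c['f'],1]);return o+d*(z-o[2])/d[2]
def pts(c):
    v,u=np.mgrid[0:400,0:640];d=c['depth'];P=np.stack([(u-c['cx'])/c['f']*d,(v-c['cy'])/c['f']*d,d],-1)-np.array(c['t']);P=P@np.array(c['R']);P[d==0]=np.nan;return P
def save(n,im): cv2.imwrite('pics/'+n,cv2.cvtColor(im,cv2.COLOR_RGB2BGR))
E
python3 - <<'E'
from h import *
a=cap('scene');b=cap('top');save('s1.png',a['image']);save('t1.png',b['image'])
for c in(a,b):print(c['fovy'],-np.array(c['R']).T@c['t'],c['R'][2])
print(telemetry.state(),arm.grasp_offset)
E
```

```text
46.52391861471061 [0.84370862 0.85473531 0.75273865] [-0.41191504 -0.67344522 -0.61383836]
46.024513966015014 [0.22608751 0.09099505 1.17733856] [ 0.13568375  0.01253507 -0.9906729 ]
{'time_s': 0.1, 'joints': array([ 1.25302767e+00,  4.23775542e-01,  1.63058108e+00,  1.94954227e-06,
        1.08854369e+00, -1.89796377e-02]), 'qd': array([ 2.24926761e-03, -2.91854947e-03, -1.95573372e-03,  2.57938862e-05,
       -1.57089050e-03, -1.49147262e-03]), 'joint_efforts': array([ 5.82428002e-04, -5.45615244e+01, -2.74322891e+01,  6.44864584e-02,
        1.88020302e-02, -4.24079997e-05]), 'ee_pos': array([0.18379265, 0.59687298, 0.22198523]), 'ee_rot': array([-3.14028526e+00, -2.65430649e-05,  2.84280271e+00]), 'ft_force': array([ 0.54682095, -0.0519485 ,  0.01783867]), 'wrist_torque': array([ 0.07641163, -0.01637668, -0.02629938]), 'gripper_width': 0.08805713057175465} 0.0187
```

View pics/s1.png

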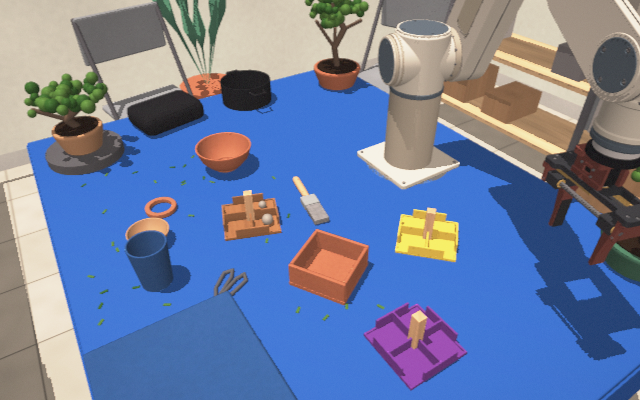

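View pics/t1.png

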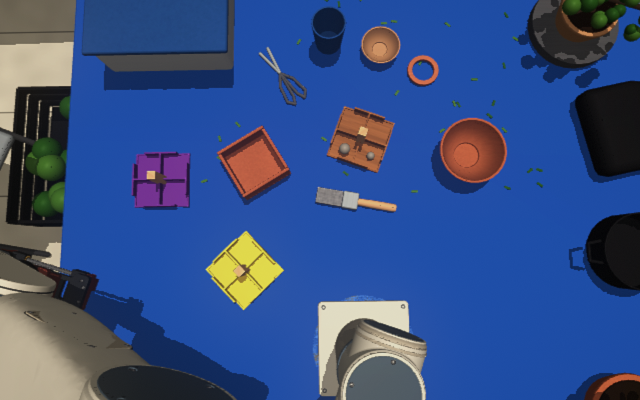

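The real tray is the brown wooden one: top (362,138), scene (251,215). Its look-alikes are the purple tray at top (161,180) and the yellow one at (244,270). The wanted pot is the round bowl at top (473,150). The square pot at (254,163) and the small bowl at (380,45) are not wanted. The pebbles are at top (344,149), which looks large, and (370,156), which looks small. I'll measure these and check a crop.

```bash
python3 - <<'E'
from h import *
c=cap('top');P=pts(c);im=c['image'];hsv=cv2.cvtColor(im,cv2.COLOR_RGB2HSV)
save('c1.png',cv2.resize(im[90:200,310:530],None,fx=3.6,fy=3.6,interpolation=cv2.INTER_CUBIC))
warm=((hsv[...,0]<22)|(hsv[...,0]>172))&(hsv[...,1]>60)
# tray
m=np.zeros((400,640),bool);m[95:185,320:405]=1
mt=m&((hsv[...,0]<95)|(hsv[...,0]>125))&(hsv[...,1]>40)&(P[...,2]>0.012)&(P[...,2]<.05)
Q=P[mt];print('tray n',len(Q),np.median(Q,0))
r=cv2.minAreaRect(Q[:,:2].astype(np.float32));print(r)
post=m&(P[...,2]>.07)&(P[...,2]<.1);Q=P[post];print('post',len(Q),Q.mean(0) if len(Q) else 0,np.argwhere(post).mean(0), cv2.minAreaRect(Q[:,:2].astype(np.float32)))
# pebbles
g=(m&(hsv[...,1]<60)).astype(np.uint8);n,l,s,ce=cv2.connectedComponentsWithStats(g)
for i in range(1,n):
  if s[i,4]>15:
    print('peb',s[i],ce[i],ray(c,*ce[i],.016),P[l==i][:,2].max())
m[:]=0;m[110:190,430:515]=1
q=P[m&(P[...,2]>.06)&(P[...,2]<.085)];print('pot',len(q),cv2.minEnclosingCircle(q[:,:2].astype(np.float32)),q[:,2].mean())
E
```

```text
tray n 666 [ 0.49813731 -0.00133247  0.02712568]
((0.5100535750389099, -0.005223385989665985), (0.13594311475753784, 0.1380285769701004), 69.65890502929688)
post 79 [ 0.50882541 -0.00440795  0.08393878] [131.43037975 362.5443038 ] ((0.5097788572311401, -0.004705349914729595), (0.019530069082975388, 0.020664947107434273), 70.90624237060547)
peb [340 144   9  10  80] [344.0875 148.4   ] [0.48336374 0.03715276 0.016     ] 0.03798021474452955
peb [367 152   7   8  42] [369.9047619  155.38095238] [ 0.46446461 -0.02719957  0.016     ] 0.027486890061973707
pot 777 ((0.46349698305130005, -0.26825958490371704), 0.08024109899997711) 0.06853805520902727
```

View pics/c1.png

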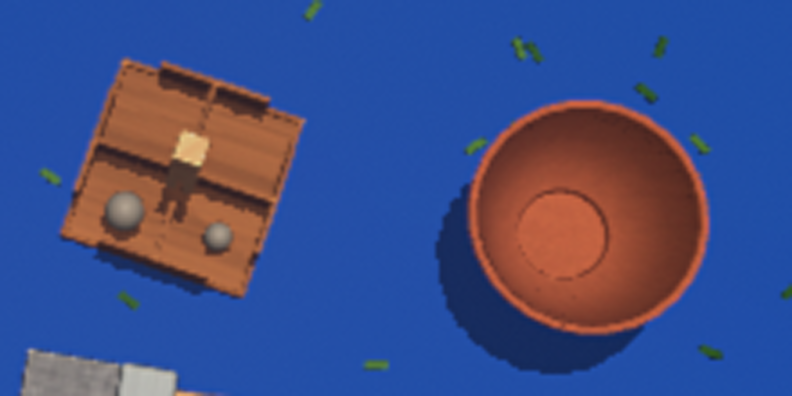

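Tray centre is (0.510,-0.005) with yaw about -20°. In tray axes the large pebble is at (-39,+31) mm, in the (-x,+y) bay, and the small one is at (-35,-36). The pot is centred at (0.463,-0.268), with an 80 mm radius as expected.

```bash
cat >> h.py <<'E'
def rel(p,rpy_deg=None,R=None,cur=None):
    s=telemetry.state(); R0=Ro.from_euler('xyz',s['ee_rot']); p0=s['ee_pos']
    if cur: p0,R0=cur
    R=R or Ro.from_euler('xyz',rpy_deg,degrees=True)
    print('rel',np.round(R0.inv().apply(np.array(p)-p0),4),np.round((R0.inv()*R).as_rotvec(degrees=True),1)); return R0,p0
E
python3 -c "
from h import *
rel([.51,-.005,.2],[180,0,70])"
```

```text
rel [-0.4889 -0.4792  0.0226] [-0.1  0.1 92.9]
```

Request:
drive_tool:
  moves: "-0.08 -0.08 0.004 0 0 15 1; -0.16 -0.16 0.008 0 0 30 1; -0.24 -0.24 0.012 0 0 46 1; -0.32 -0.32 0.016 0 0 62 1; -0.4 -0.4 0.02 0 0 78 1; -0.489 -0.479 0.022 0 0 93 1; -0.489 -0.479 0.022 0 0 93 1; -0.489 -0.479 0.022 0 0 93 1; -0.489 -0.479 0.022 0 0 93 1; -0.489 -0.479 0.022 0 0 93 1"

```text
time_s: 1.4
ee_pos: [0.482, 0.046, 0.2025]
ee_rot: [3.141, -0.0, 1.218]
ft_force: [0.2, 0.2, -0.4]
gripper_width: 0.0878
```

```bash
python3 -c "
from h import *
rel([.51,-.005,.2],[180,0,70]);s=telemetry.state();print(s['joints'])"
```

```text
rel [-0.0381  0.0439  0.0025] [ 0.  -0.  -0.2]
[7.04359349e-02 2.44195406e-01 1.95191618e+00 1.26155157e-04
 9.45173145e-01 4.23107106e-01]
```

Request:
drive_tool:
  moves: "-0.038 0.044 0.002 0 0 0 1; -0.038 0.044 0.002 0 0 0 1; -0.038 0.044 0.002 0 0 0 1"

```text
time_s: 1.78
ee_pos: [0.5088, -0.0027, 0.2]
ee_rot: [-3.14, 0.0, 1.219]
ft_force: [-0.2, -0.1, 0.3]
gripper_width: 0.0881
```

```bash
python3 -c "
from h import *
rel([.51,-.005,.2],[180,0,70]);rel([.51,-.005,.04],[180,0,70]);s=telemetry.state();print(s['joints'],s['qd'])
c=cap('scene');save('s2.png',cv2.resize(c['image'][100:300,150:350],None,fx=3,fy=3))"
```

```text
rel [-0.0017  0.0019  0.    ] [-0.1  0.  -0.2]
rel [-0.0017  0.0021  0.16  ] [-0.1  0.  -0.2]
[-2.89169719e-02  2.84286630e-01  1.90200018e+00  3.30037994e-04
  9.56714976e-01  3.22921489e-01] [ 0.03175479 -0.0106905   0.00998919  0.00086413 -0.00021405 -0.00120082]
```

View pics/s2.png

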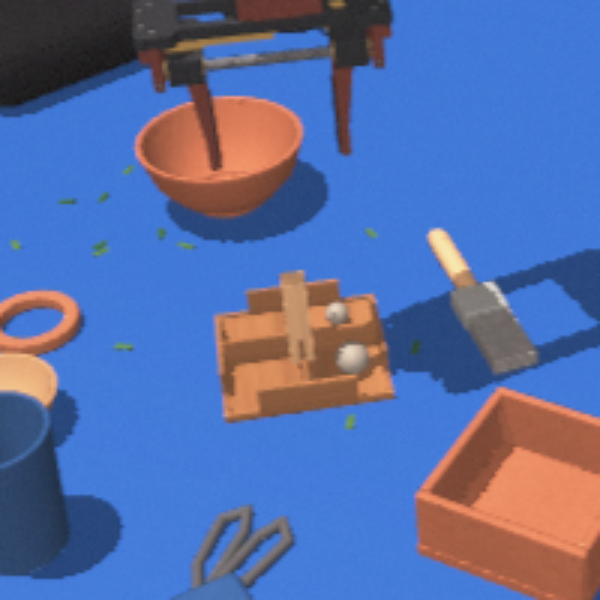

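The crop shows the gripper above the tray with the fingers either side of the post line. The large pebble is at (352,358), in the bay near the square pot, and the small one at (336,312). Descending.

Request:
drive_tool:
  moves: "0 0 0.03 0 0 0 1; 0 0 0.06 0 0 0 1; 0 0 0.09 0 0 0 1; 0 0 0.09 0 0 0 1; 0 0 0.09 0 0 0 1"

```text
time_s: 2.45
ee_pos: [0.5098, -0.002, 0.1113]
ee_rot: [3.141, -0.0, 1.221]
ft_force: [-0.6, 0.5, -0.5]
gripper_width: 0.0882
```

```bash
python3 -c "
from h import *
rel([.51,-.005,.04],[180,0,70])"
```

```text
rel [-0.0028  0.0012  0.0713] [ 0. -0. -0.]
```

Request:
drive_tool:
  moves: "-0.003 0.001 0.025 0 0 0 1; -0.003 0.001 0.05 0 0 0 1; -0.003 0.001 0.071 0 0 0 1; -0.003 0.001 0.071 0 0 0 1; -0.003 0.001 0.071 0 0 0 0; -0.003 0.001 0.071 0 0 0 -1; -0.003 0.001 0.071 0 0 0 -1; -0.003 0.001 0.071 0 0 0 -1; -0.003 0.001 0.071 0 0 0 -1; -0.003 0.001 0.071 0 0 0 -1"

```text
time_s: 3.7
ee_pos: [0.5094, -0.006, 0.0394]
ee_rot: [-3.141, 0.0, 1.22]
ft_force: [0.1, -0.2, 0.4]
gripper_width: 0.0309
```

Request:
drive_tool:
  moves: "0 0 0 0 0 0 -1; 0 0 -0.003 0 0 0 -1; 0 0 -0.008 0 0 0 -1; 0 0 -0.015 0 0 0 -1; 0 0 -0.025 0 0 0 -1; 0 0 -0.035 0 0 0 -1; 0 0 -0.045 0 0 0 -1; 0 0 -0.05 0 0 0 -1; 0 0 -0.05 0 0 0 -1"

```text
time_s: 4.82
ee_pos: [0.5097, -0.006, 0.0899]
ee_rot: [3.141, -0.0, 1.22]
ft_force: [0.6, 0.8, -3.8]
gripper_width: 0.0196
```

```bash
python3 -c "
from h import *
s=telemetry.state();print(s)
c=cap('scene');save('s3.png',cv2.resize(c['image'][100:300,150:350],None,fx=3,fy=3))"
```

```text
{'time_s': 4.825, 'joints': array([-3.51578527e-02,  4.60744928e-01,  1.96689041e+00, -1.42676858e-05,
        7.13067034e-01,  3.15988703e-01]), 'qd': array([ 2.28545177e-04,  1.34961464e-02,  5.97576264e-03,  4.59811886e-05,
       -7.05134268e-03,  5.60249507e-04]), 'joint_efforts': array([ 4.19630727e-03, -4.93539155e+01, -1.89401579e+01,  6.01695897e-02,
        7.02123879e-02, -4.52226186e-05]), 'ee_pos': array([ 0.50969619, -0.00602274,  0.08991163]), 'ee_rot': array([ 3.14074354e+00, -2.67781040e-04,  1.21966067e+00]), 'ft_force': array([ 0.58421599,  0.83112229, -3.75399442]), 'wrist_torque': array([-0.08990826,  0.03813745,  0.06135884]), 'gripper_width': 0.019613053912007673}
```

View pics/s3.png

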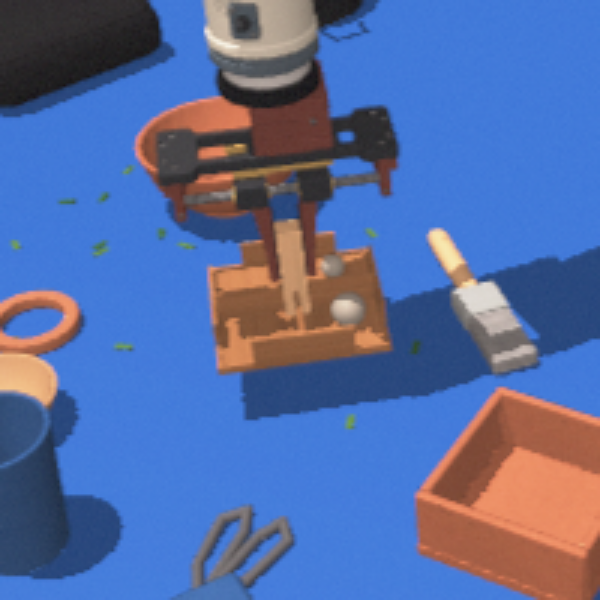

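The tray is lifted level with both pebbles in: large at (347,308), small at (331,266). Next I work out the carry and a tilt that keeps the exit corner fixed over the pot.

```bash
cat >> h.py <<'E'
POT=np.array([.4635,-.2683]);TIP=50
d=np.array([np.cos(np.radians(TIP)),np.sin(np.radians(TIP)),0])
def tipped(th,kz=.11,back=.03):
    """TCP pose with exit corner fixed at K, tray leaning th deg towards heading TIP"""
    K=np.array([*POT,kz])-back*d
    T=Ro.from_rotvec(np.cross([0,0,1],d)*np.radians(th))
    O=K-T.apply(.096*d); p=O+T.apply([0,0,.039])
    return p,T*Ro.from_euler('xyz',[180,0,70+TIP-115],degrees=True)
E
python3 - <<'E'
from h import *
p,R=tipped(0);print(p);rel(p,R=R)
for th in(10,20,30,40):
  q,S=tipped(th);print(th,q,S.apply([0,0,1]));rel(q,R=S,cur=(p,R))
E
```

```text
[ 0.38250876 -0.3648216   0.149     ]
rel [-0.3806  0.0043 -0.0595] [ 0.  -0.  64.9]
10 [ 0.38779938 -0.35851649  0.16507773] [-0.1116189  -0.13302222 -0.98480775]
rel [ 0.0058 -0.0058 -0.0161] [-7.1 -7.1 -0. ]
20 [ 0.39480419 -0.35016848  0.17948195] [-0.21984631 -0.26200263 -0.93969262]
rel [ 0.0135 -0.0135 -0.0305] [-14.1 -14.1  -0. ]
30 [ 0.40331037 -0.34003121  0.19177499] [-0.3213938  -0.38302222 -0.8660254 ]
rel [ 0.0229 -0.0229 -0.0428] [-21.2 -21.2  -0. ]
40 [ 0.41305946 -0.32841269  0.20158334] [-0.41317591 -0.49240388 -0.76604444]
rel [ 0.0336 -0.0336 -0.0526] [-28.3 -28.3  -0. ]
```

Raise, then carry gently.

Request:
drive_tool:
  moves: "0 0 -0.02 0 0 0 -1; 0 0 -0.04 0 0 0 -1; -0.01 0 -0.06 0 0 2 -1; -0.025 0 -0.06 0 0 5 -1; -0.045 0.001 -0.06 0 0 9 -1; -0.068 0.001 -0.06 0 0 13 -1; -0.092 0.001 -0.06 0 0 17 -1; -0.116 0.001 -0.06 0 0 21 -1; -0.14 0.002 -0.06 0 0 25 -1; -0.164 0.002 -0.06 0 0 29 -1"

```text
time_s: 6.12
ee_pos: [0.4535, -0.1616, 0.1482]
ee_rot: [-3.14, 0.001, 0.71]
ft_force: [0.9, -0.7, -3.8]
gripper_width: 0.0196
```

```bash
python3 -c "
from h import *
p,R=tipped(0);rel(p,R=R);print(telemetry.state()['joints'])"
```

```text
rel [-0.1862  0.1079 -0.0008] [-0.1  0.1 35.7]
[-3.67035710e-01  3.26854015e-01  1.99609793e+00 -1.50775999e-04
  8.20599047e-01  4.94284738e-01]
```

Request:
drive_tool:
  moves: "-0.024 0.014 -0.001 0 0 5 -1; -0.048 0.028 -0.001 0 0 10 -1; -0.072 0.042 -0.001 0 0 15 -1; -0.096 0.056 -0.001 0 0 20 -1; -0.12 0.07 -0.001 0 0 25 -1; -0.142 0.083 -0.001 0 0 29 -1; -0.16 0.093 -0.001 0 0 32 -1; -0.172 0.1 -0.001 0 0 34 -1; -0.18 0.104 -0.001 0 0 35 -1; -0.18 0.104 -0.001 0 0 35 -1"

```text
time_s: 7.38
ee_pos: [0.3867, -0.3573, 0.1503]
ee_rot: [-3.141, 0.0, 0.102]
ft_force: [-0.3, -0.4, -3.2]
gripper_width: 0.0197
```

```bash
python3 -c "
from h import *
p,R=tipped(0);rel(p,R=R);
for t in (10,22): q,S=tipped(t);rel(q,R=S)
print(telemetry.state()['joints'])
a=cap('scene')['image'];b=cap('top');P=pts(b);b=b['image'];save('s4.png',np.hstack([cv2.resize(a[100:280,100:320],None,fx=1.8,fy=1.8),cv2.resize(b[80:260,380:600],None,fx=1.8,fy=1.8)]))"
```

```text
rel [-0.0049  0.0071  0.0013] [-0.   0.   0.9]
rel [ 0.001   0.0013 -0.0148] [-7.  -7.1  0.9]
rel [ 0.0106 -0.008  -0.0318] [-15.5 -15.7   0.8]
[-7.68533402e-01  3.81255293e-01  1.90038109e+00  1.02098687e-04
  8.60133743e-01  7.00062190e-01]
```

View pics/s4.png

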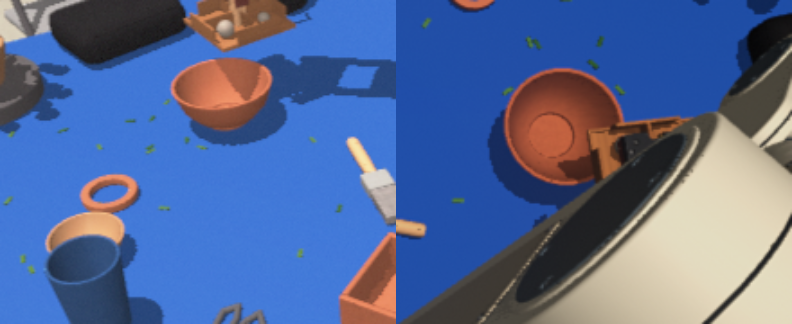

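The scene view shows the tray level with both pebbles in (large at (226,30)). The top view shows its exit corner over the pot at about (592,135). Tilting in steps.

Request:
drive_tool:
  moves: "-0.002 0.004 -0.002 -1 -1 1 -1; -0.001 0.003 -0.006 -3 -3 1 -1; 0 0.002 -0.011 -5 -5 1 -1; 0.001 0.001 -0.015 -7 -7 1 -1; 0.003 -0.001 -0.02 -9 -9 1 -1; 0.005 -0.003 -0.024 -11 -11 1 -1; 0.008 -0.006 -0.028 -13.5 -13.5 1 -1; 0.01 -0.008 -0.032 -15.5 -15.5 1 -1; 0.01 -0.008 -0.032 -15.5 -15.5 1 -1"

```text
time_s: 8.6
ee_pos: [0.3969, -0.347, 0.1824]
ee_rot: [2.863, 0.264, 0.05]
ft_force: [0.9, 0.7, -2.9]
gripper_width: 0.0199
```

```bash
python3 -c "
from h import *
for t in (22,28,32,36,39): q,S=tipped(t);rel(q,R=S)
print(telemetry.state()['joints'])
a=cap('scene')['image'];b=cap('top')['image'];save('s5.png',np.hstack([cv2.resize(a[80:200,180:320],None,fx=2.8,fy=2.8),cv2.resize(b[80:200,430:570],None,fx=2.8,fy=2.8)]))"
```

```text
rel [-0.0005  0.0011  0.0008] [ 0.  -0.2 -0. ]
rel [ 0.0028 -0.0022 -0.0091] [-4.2 -4.5 -0. ]
rel [ 0.0054 -0.0047 -0.0153] [-7.  -7.3 -0. ]
rel [ 0.0083 -0.0076 -0.0213] [ -9.9 -10.1  -0. ]
rel [ 0.0106 -0.0099 -0.0256] [-12.  -12.2  -0.1]
[-0.52388288  0.37935112  1.87313273 -0.45084344  1.00368537  1.22635299]
```

View pics/s5.png

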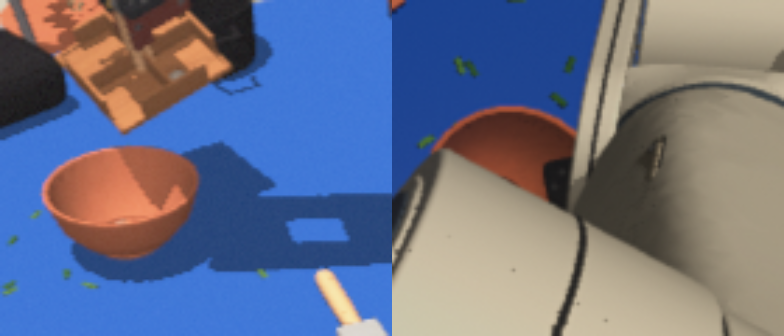

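```bash
python3 -c "
from h import *
c=cap('scene');a=c['image'];P=pts(c)
save('s6.png',cv2.resize(a[75:180,190:290],None,fx=5.7,fy=5.7,interpolation=cv2.INTER_CUBIC))
h=cv2.cvtColor(a,cv2.COLOR_RGB2HSV);g=(h[...,1]<90)&(h[...,2]>50)
n,l,s,ce=cv2.connectedComponentsWithStats(g[75:180,190:290].astype(np.uint8))
for i in range(1,n):
  if s[i,4]>8: print(s[i],ce[i]+[190,75],np.nanmedian(P[75:180,190:290][l==i],0))"
```

```text
[77  0 23  7 85] [276.24705882  76.72941176] [-0.6134159  -2.07538562 -0.6085988 ]
[29  2 16  8 43] [225.13953488  80.41860465] [ 0.44141347 -0.24183743  0.26776558]
[ 0 14  3  8 13] [190.61538462  93.        ] [ 0.2040285  -1.42653001 -0.27635432]
[10 27  9  8  9] [204.         105.33333333] [ 0.46077024 -0.38917208  0.14049009]
[51 30  5  3 11] [242.72727273 105.90909091] [ 0.37803707 -0.29949482  0.15374737]
[56 61  5 12 12] [249.08333333 141.5       ] [ 0.35490763 -0.33633984  0.000708  ]
[ 4 64  8 15 15] [196.4 146. ] [ 0.5325849  -0.31336603  0.0690208 ]
[50 74 10 17 17] [245.76470588 157.        ] [ 0.39253469 -0.27975481 -0.00152913]
[30 97  9  1  9] [224. 172.] [ 4.86402522e-01 -2.37500342e-01 -4.26709064e-04]
```

View pics/s6.png

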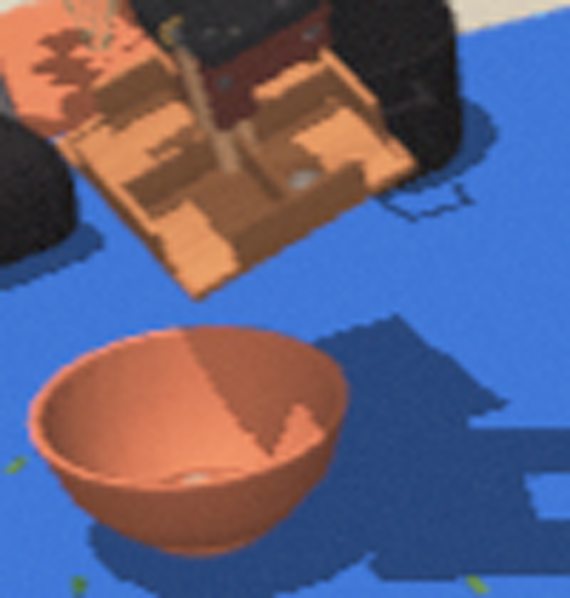

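The near corner bay is empty and a grey cap shows in the pot at (195,478). The small pebble is still in its bay at (302,180), and the load dropped by 0.3 N, the large pebble's weight. I level the tray and confirm from above.

Request:
drive_tool:
  moves: "0.002 -0.002 -0.001 2 2 0 -1; 0.003 -0.003 0.002 5 5 0 -1; 0.004 -0.004 0.005 8 8 0 -1; 0.004 -0.004 0.008 11 11 0 -1; 0.003 -0.003 0.012 14 14 0 -1; 0.003 -0.003 0.014 15.5 15.5 0 -1; 0.003 -0.003 0.014 15.5 15.5 0 -1; 0.003 -0.003 0.014 15.5 15.5 0 -1"

```text
time_s: 9.75
ee_pos: [0.395, -0.3493, 0.168]
ee_rot: [3.139, -0.002, 0.085]
ft_force: [-0.0, -0.2, -2.6]
gripper_width: 0.0199
```

```bash
python3 -c "
from h import *
s=telemetry.state();print(s['ee_pos'],s['ee_rot'],s['ft_force'],s['joints'])
rel([.5097,-.006,.15],[180,0,70])"
```

```text
[ 0.39499804 -0.34932048  0.16795288] [ 3.13879898e+00 -1.95020361e-03  8.52571247e-02] [-0.01995237 -0.16710931 -2.5882457 ] [-7.46417519e-01  3.54281891e-01  1.88974893e+00 -5.65103186e-04
  8.94183489e-01  7.39477506e-01]
rel [ 0.1435 -0.3324  0.0173] [  0.2  -0.  -65.1]
```

Request:
drive_tool:
  moves: "0.004 -0.01 0 0 0 -2 -1; 0.012 -0.028 0 0 0 -5.5 -1; 0.022 -0.05 0 0 0 -10 -1; 0.032 -0.075 0 0 0 -14.5 -1; 0.043 -0.1 0 0 0 -19.5 -1; 0.054 -0.125 0 0 0 -24.5 -1; 0.065 -0.15 0 0 0 -29.5 -1; 0.076 -0.175 0 0 0 -34.5 -1; 0.087 -0.2 0 0 0 -39 -1; 0.098 -0.225 0 0 0 -44 -1"

```text
time_s: 11.0
ee_pos: [0.4737, -0.1142, 0.1677]
ee_rot: [3.138, -0.0, 0.86]
ft_force: [-0.4, -1.0, -2.2]
gripper_width: 0.0199
```

```bash
python3 -c "
from h import *
rel([.5097,-.006,.16],[180,0,70])"
```

```text
rel [ 0.1055 -0.0433  0.0075] [  0.2   0.  -20.7]
```

Request:
drive_tool:
  moves: "0.022 -0.009 0.002 0 0 -4 -1; 0.044 -0.018 0.004 0 0 -8 -1; 0.064 -0.026 0.006 0 0 -12 -1; 0.082 -0.033 0.007 0 0 -16 -1; 0.094 -0.038 0.007 0 0 -19 -1; 0.102 -0.041 0.007 0 0 -20.5 -1; 0.102 -0.041 0.007 0 0 -20.5 -1; 0.102 -0.041 0.007 0 0 -20.5 -1; 0.102 -0.041 0.007 0 0 -20.5 -1"

```text
time_s: 12.12
ee_pos: [0.5096, -0.0133, 0.1604]
ee_rot: [3.139, 0.001, 1.21]
ft_force: [-0.0, 0.1, -3.3]
gripper_width: 0.0201
```

```bash
python3 -c "
from h import *
rel([.5097,-.006,.0394],[180,0,70])
a=cap('scene');P=pts(a);a=a['image'];b=cap('top')['image'];save('s7.png',np.hstack([cv2.resize(a[100:240,190:330],None,fx=2.8,fy=2.8),cv2.resize(b[80:220,400:540],None,fx=2.8,fy=2.8)]))
h=cv2.cvtColor(a,cv2.COLOR_RGB2HSV);Q=P[100:290,190:330].reshape(-1,3);H=h[100:290,190:330].reshape(-1,3)
m=((H[:,0]<25)&(H[:,1]>60)&(Q[:,2]>.08)&(Q[:,2]<.16)&(np.hypot(Q[:,0]-.51,Q[:,1]+.006)<.1));Q=Q[m]
# floor plane fit of low points
f=Q[Q[:,2]<.131]
for _ in range(4):
  A=np.c_[f[:,:2]-[.51,-.006],np.ones(len(f))];w=np.linalg.lstsq(A,f[:,2],rcond=None)[0];r=f[:,2]-A@w;print(len(f),w,r.std());f=f[abs(r)<max(.002,1.5*r.std())]
"
```

```text
rel [ 0.007  -0.0029  0.121 ] [ 0.2  0.1 -0.6]
1125 [0.00217021 0.00078621 0.12494347] 0.002100979370797214
972 [0.00206291 0.00110687 0.12456601] 0.0014003883722790735
829 [0.00252029 0.00108695 0.12441492] 0.0010259879729102796
805 [0.00283413 0.00125227 0.12435047] 0.0009741720227288992
```

View pics/s7.png

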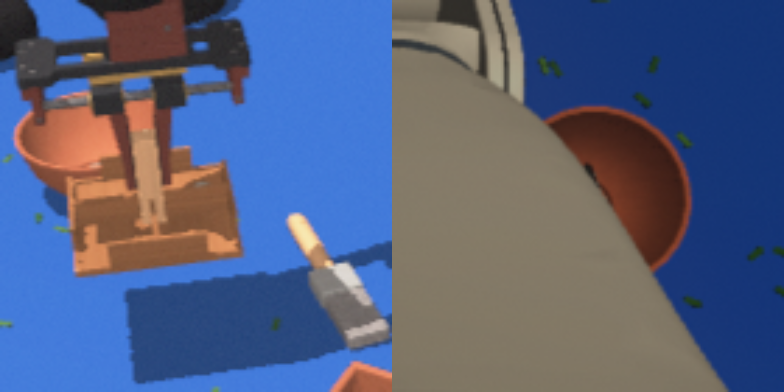

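The tray is level: the plane fit gives a slope of 0.003 and the underside at 0.120, matching the TCP. The large bay at (205,240) is empty. The small pebble isn't visible here and may be behind the divider. I set the tray down and check after retreating.

Request:
drive_tool:
  moves: "0.005 -0.002 0.015 0 0 0 -1; 0.005 -0.002 0.04 0 0 0 -1; 0.005 -0.002 0.065 0 0 0 -1; 0.005 -0.002 0.09 0 0 0 -1; 0.005 -0.002 0.103 0 0 0 -1; 0.005 -0.002 0.11 0 0 0 -1; 0.005 -0.002 0.11 0 0 0 -1; 0.005 -0.002 0.11 0 0 0 -1"

```text
time_s: 13.22
ee_pos: [0.5105, -0.0077, 0.0511]
ee_rot: [3.137, 0.001, 1.211]
ft_force: [-0.8, -0.0, -2.4]
gripper_width: 0.0198
```

Request:
drive_tool:
  moves: "0 0 0.004 0 0 0 -1; 0 0 0.008 0 0 0 -1; 0 0 0.01 0 0 0 -1; 0 0 0.01 0 0 0 -1; 0 0 0.01 0 0 0 -1"

```text
time_s: 13.85
ee_pos: [0.51, -0.0077, 0.0404]
ee_rot: [3.139, 0.001, 1.211]
ft_force: [0.3, -0.7, -3.1]
gripper_width: 0.0201
```

Request:
drive_tool:
  moves: "0 0 0.001 0 0 0 -1; 0 0 0.001 0 0 0 -1; 0 0 0.001 0 0 0 -1"

```text
time_s: 14.22
ee_pos: [0.5101, -0.0077, 0.0397]
ee_rot: [3.138, 0.001, 1.211]
ft_force: [0.5, -0.6, 2.9]
gripper_width: 0.0202
```

Contact (+2.9 N). Open slowly, then rise.

Request:
drive_tool:
  moves: "0 0 0 0 0 0 -0.3; 0 0 0 0 0 0 0.2; 0 0 0 0 0 0 0.6; 0 0 0 0 0 0 0.6; 0 0 0 0 0 0 0.6; 0 0 0 0 0 0 0.6"

```text
time_s: 14.98
ee_pos: [0.5099, -0.0077, 0.0394]
ee_rot: [3.139, 0.001, 1.211]
ft_force: [-0.1, 0.6, -0.5]
gripper_width: 0.0703
```

Request:
drive_tool:
  moves: "0 0 -0.02 0 0 0 0.6; 0 0 -0.05 0 0 0 0.6; 0 0 -0.09 0 0 0 0.6; 0 0 -0.13 0 0 0 0.6; 0 0 -0.17 0 0 0 0.6; 0.05 0.0 -0.19 0 0 0 0.6; 0.1 0.0 -0.2 0 0 0 0.6; 0.15 0 -0.2 0 0 0 0.6; 0.2 0 -0.2 0 0 0 0.6; 0.25 0 -0.2 0 0 0 0.6"

```text
time_s: 16.23
ee_pos: [0.5977, 0.2283, 0.2392]
ee_rot: [3.138, 0.001, 1.211]
ft_force: [-0.0, 0.0, 0.2]
gripper_width: 0.0699
```

```bash
python3 -c "
from h import *
print(telemetry.state()['ee_pos'],telemetry.state()['ft_force'])
a=cap('scene')['image'];b=cap('top');P=pts(b);b=b['image'];save('s8.png',np.hstack([cv2.resize(a[110:260,180:300],None,fx=3,fy=3),cv2.resize(b[90:200,320:530],None,fx=2.1,fy=4.09)[:450]]))
Q=P[95:185,320:405].reshape(-1,3);Q=Q[(Q[:,2]>.02)&(Q[:,2]<.05)];print(len(Q),np.median(Q,0))"
```

```text
[0.59769452 0.22834922 0.2391711 ] [-0.03109935  0.01108467  0.24596019]
318 [ 0.51103577 -0.02299449  0.02806042]
```

View pics/s8.png

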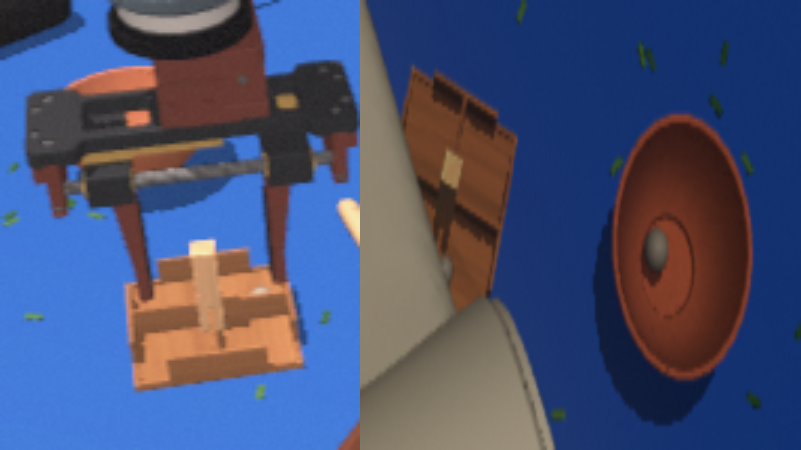

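The large pebble lies in the pot at (655,248) and its bay is empty. The small one is in its own bay at (445,268) in the top view and (260,292) in the scene view. The tray is flat and the gripper is clear. I let the arm settle, check sizes numerically and hand in.

Request:
drive_tool:
  moves: "0 0 0 0 0 0 0.6; 0 0 0 0 0 0 0.6; 0 0 0 0 0 0 0.6; 0 0 0 0 0 0 0.6"

```text
time_s: 16.82
ee_pos: [0.5974, 0.226, 0.2394]
ee_rot: [3.138, 0.001, 1.21]
ft_force: [-0.0, 0.7, -0.1]
gripper_width: 0.0702
```

```bash
python3 -c "
from h import *
b=cap('top');P=pts(b);h=cv2.cvtColor(b['image'],cv2.COLOR_RGB2HSV)
g=(h[...,1]<90)[120:185,430:515].astype(np.uint8);n,l,s,ce=cv2.connectedComponentsWithStats(g)
for i in range(1,n):
  if s[i,4]>30: print(s[i],ce[i]+[430,120],P[120:185,430:515][l==i].max(0))
a=cap('scene');P=pts(a);Q=P[150:260,200:300].reshape(-1,3);f=Q[(Q[:,2]>.001)&(Q[:,2]<.0065)&(abs(Q[:,0]-.51)<.09)&(abs(Q[:,1]+.008)<.09)]
A=np.c_[f[:,:2],np.ones(len(f))];print(len(f),np.linalg.lstsq(A,f[:,2],rcond=None)[0][:2],np.median(f[:,2]))
arm.job_done()"
```

```text
[26 26 11 11 91] [460.56043956 150.83516484] [ 0.48217468 -0.23899843  0.03947882]
1048 [-0.00047778  0.00120991] 0.0033247473442504435
the job is handed in; nothing more can be done
```

I gripped the tray by its post, carried it over the round pot and tipped it about 22° towards the large pebble's corner. The pebble rolled out into the pot. I then levelled the tray, set it down within about 3 mm of where it started and let go. The job was handed in at about 17 s.

**Last checks:**
- **Large pebble:** it is in the pot, about 11 px across, which matches the large pebble. Its bay in the tray is empty.
- **Small pebble:** it is still in its own bay, seen in both views but partly hidden.
- **Tray and gripper:** the tray lies flat, with a measured floor slope of about 0.1°. The gripper is clear, and the wrist force read no more than about 4 N at the end of any move.

**Disagreement:** the pebble left at about 22°, earlier than the 25–35° stated. I stopped there and did not tip further to 40°.

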